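# Dress the hall console

### The job

Dress the hall console: stand the terracotta vase on the middle one of the three stone coasters in the row, the brass candlestick on the end coaster next to the books, and the round wooden pot on the other end coaster, each upright in the middle of its coaster. Lay the wooden keepsake box flat in the middle of the top of the books with its long sides along their long sides, and stand the marble paperweight, flat side down, in the middle of the box's lid. Do not shift or tip the little potted plant.

Things in the scene. Friction and masses are not known exactly. Their poses are not given: they have to be found in the camera images.
- vase_center (a point): small closed terracotta vase, standing upright, 85 mm tall: a foot 42 mm across up to 28 mm height, above it (from 30 mm) a wider body 54 mm across up to the top, with a dark disc as mouth. Point: its centre, on the axis 42.5 mm above its underside; z is up along the axis
- candlestick_center (a point): brass candlestick, standing upright, 85 mm tall: a round foot 64 mm across and 9 mm thick, a short cone, then from 20 mm height to the top a plain column 26 mm across. Point: its centre, on the axis 42.5 mm above its underside; z is up along the axis
- pot_center (a point): round open pot turned from dark wood, 62 mm across, 42 mm tall, wall 5 mm, straight sides. Point: its centre, on the axis 21 mm above its underside; z is up along the axis
- keepsake_center (a point): closed wooden keepsake box (solid, the lid does not open), 90 mm long (x), 58 mm wide (y), 40 mm tall (z), flat top, lying flat. Point: its centre, 20 mm above its underside
- weight_center (a point): marble paperweight: round drum 44 mm across with a domed top, 40 mm tall, straight sides up to 27 mm, standing on its flat side. Point: its centre, on the axis 20 mm above its underside; z is up along the axis
- books: two hardback books lying flat in one stack, 190 mm long (x), 135 mm wide (y), 48 mm tall, fixed; flat top. The stack lies on one side of the table, left or right, and the row of coasters on the other. Its origin is the centre of its underside
- coaster_mid: round white stone coaster, 84 mm across, 5 mm thick, fixed on the table; its origin is the centre of its underside. The middle one of a row of three that runs roughly left to right, about 110 mm from centre to centre
- coaster_left: round white stone coaster, 84 mm across, 5 mm thick, fixed on the table; its origin is the centre of its underside. The end of the row on the robot's left (+y)
- coaster_right: round white stone coaster, 84 mm across, 5 mm thick, fixed on the table; its origin is the centre of its underside. The end of the row on the robot's right (-y)
- plant: little potted plant, loose, white pot 62 mm across, 95 mm tall in all, standing at the back between the coasters and the books; to be left alone. Its origin is the centre of its underside
Mind the look-alikes: they are no part of the job. Of the things that look like the part that bears keepsake_center, the middle-sized one is meant.

How it is judged:
By the outcome, as a careful person would: the job done as asked, in the order asked, and still so for the second after the job is handed in, with the robot touching nothing.
It also fails if it takes over 136 s, if anything falls off the work surface, if the arm or the gripper's body presses on something with over 40 N, if the wrist force passes 120 N, or if a joint passes its speed limit or range.

### The arm

A 6-joint arm with a two-finger parallel gripper is mounted at the origin on the work surface. World frame = base frame: x ahead of the robot, y to its left, z up, the work surface at z = 0. Lengths are in m, angles in rad, forces in N, time in s.
With the tool pointing down it reaches from about 0.3 to 0.85 m from the base axis. Payload 4.2 kg.
Tool frame: the origin (TCP) lies at the very end of the fingers, on their centre line; the grasp point (between the pads) lies 19 mm behind it; z points along the fingers, y is the line along which they close (so a half turn about z gives the same grasp; the last joint's range is limited). The gripper opens to 91 mm and grips with 3 to 60 N. Pads are 32 mm wide; open, the fingers measure 118 mm over their backs; the gripper's body (76 mm by 178 mm) begins 60 mm behind the grasp point.
Start: joints at [-1.325, 0.32, 1.565, -0, 1.257, -0.02], TCP at [0.151, -0.555, 0.214] pointing down, gripper open.
Joint ranges: [-3.11, 3.11], [-0.84, 2.01], [0.21, 2.61], [-1.34, 4.49], [0.05, 2.63], [-2.56, 2.56]. Speed limits (rad/s): [2.57, 2.57, 3.14, 3.14, 3.14, 3.14].

### API

Orientations are given as a 3x3 rotation matrix whose columns are the frame's x, y, z axes.
In Python, from station import r, effector, vision, order, find_in, tip_of, status gives the robot as it stands. Calls block until the motion is done:
- r.reach(position, orientation): joint-space move of the TCP to a pose.
- r.servo_line(position, rate=0.15, rotation=None): straight line of the TCP; rotation=None keeps the orientation; rate is the mean speed in m/s.
- r.set_joints(angles): joint-space move.
- effector.move_gripper(opening, force=None): finger opening in m; force is the grip in N (None keeps the last); returns when the fingers have stopped.
- r.dwell(seconds).
- r.solve_ik(position, orientation): joint angles nearest the present ones, or None.
- vision.read_camera(name): name is "scene" or "top"; returns (picture, depth): 400x640x3 uint8, red, green, blue; 400x640 float32, m along the optical axis (not along the pixel's ray), 0 where there is no reading.
- vision.calibration(name): a dict with "fx", "fy", "cx", "cy" (pixels), "R" (3x3) and "t" (3): a world point X has camera coordinates R X + t. Camera axes: x right, y down, z forward; pixel columns grow to the right and rows downward; lengths in m; the calibration is good to about 2 mm. A picture is of the moment at which its call begins. calibration takes no time and is no camera call.
A pose or a line that the arm cannot do raises r.IKError and nothing moves.
- order.close_job(): hands the job in; it is judged then, once.
Trained networks look in the newest picture that a camera, given by its name, has taken for a name from the list of things; names that differ only in an ending like _2 or _b are one class to them, and where a whole thing is asked for, a point or a joint stands for the part that bears it (a point fixed in the world has none). Each returns a list of dicts, best first, with "score" (0 to 1); they miss things now and then, are a little off and sometimes report something else, mostly with a low value. They report only what shows in the picture. A call takes as long as a camera call. They do not tell look-alikes from the thing itself.
- find_in(name, camera): "point" ([x, y, z] in m, in world coordinates, good to about 4 mm: the middle of the surface that is visible of it).
- tip_of(name, camera): "point" ([x, y, z] in m, in world coordinates, good to about 4 mm: a listed point, or the origin of a listed thing).
Readings, each from a call of its own:
- status.current_clock(): time.
- status.current_joint_positions(): joint angles.
- status.current_qvel(): joint speeds.
- status.current_effort(): joint torques, N m.
- status.current_position(): TCP position.
- status.current_tcp_rot(): TCP orientation.
- status.current_wrist_force(): force on the tool from outside, world axes, zero at the start.
- status.current_torque(): the same for the moment, N m.
- status.current_gripper_width(): finger opening in m.
- status.current_gripper_force(): force on a finger pad.
Only numpy, scipy, OpenCV 4.12 (cv2) and the standard library are available. Lean on these libraries where they do the work, as an engineer would, in place of code of your own. Each camera call takes 0.05 s, during which the arm holds its last target. There are 200 camera calls.

## Working session

There is one attempt and no reset: what is moved stays moved. The work goes in short steps, each a Python script; the robot and the scene stay as the last script left them, time stands still between calls to the robot, and variables do not carry over. Pictures are saved under pics/ and viewed, at most 14 in all, crops included, and the job is handed in when it is done.

```bash
mkdir -p pics
python3 - <<'E'
from station import r,effector,vision,order,find_in,tip_of,status
import cv2,numpy as np
for c in("scene","top"):
    p,d=vision.read_camera(c); cv2.imwrite(f"pics/{c}0.png",p[:,:,::-1]); np.save(f"pics/{c}0.npy",d)
    k=vision.calibration(c); print(c,{a:np.round(b,3).tolist() for a,b in k.items()})
    for n in "vase_center candlestick_center pot_center keepsake_center weight_center books coaster_mid coaster_left coaster_right plant".split():
        print(n,[(np.round(q["point"],3).tolist(),round(q["score"],2)) for q in tip_of(n,c)])
print(status.current_clock())
E
```

```text
scene {'fx': 415.879, 'fy': 415.879, 'cx': 312.512, 'cy': 200.693, 'R': [[0.434, 0.901, 0.006], [0.628, -0.298, -0.719], [-0.646, 0.315, -0.695]], 't': [-0.238, -0.288, 1.426]}
vase_center [([0.484, 0.418, 0.045], 0.82)]
candlestick_center [([0.438, -0.0, 0.043], 0.58)]
pot_center [([0.485, -0.419, 0.026], 0.77), ([0.736, 0.011, -0.001], 0.59)]
keepsake_center [([0.43, 0.181, 0.02], 0.96), ([0.452, 0.298, 0.017], 0.69), ([0.256, 0.237, 0.029], 0.59)]
weight_center [([0.421, -0.212, 0.018], 0.69), ([0.738, 0.013, 0.001], 0.38)]
books [([0.606, 0.144, 0.001], 0.62)]
coaster_mid [([0.575, -0.187, 0.003], 0.57)]
coaster_left [([0.572, -0.084, -0.001], 0.69)]
coaster_right [([0.588, -0.304, 0.0], 0.86), ([0.437, 0.002, 0.042], 0.57)]
plant [([0.737, 0.012, 0.001], 0.95)]
top {'fx': 421.203, 'fy': 421.203, 'cx': 319.864, 'cy': 194.02, 'R': [[0.029, -1.0, -0.003], [-0.998, -0.029, -0.057], [0.057, 0.004, -0.998]], 't': [-0.02, 0.503, 1.299]}
vase_center [([0.485, 0.416, 0.043], 0.85), ([0.58, -0.19, 0.002], 0.35)]
candlestick_center [([0.438, 0.002, 0.047], 0.78)]
pot_center [([0.486, -0.415, 0.02], 0.72)]
keepsake_center [([0.429, 0.176, 0.022], 0.78), ([0.45, 0.3, 0.011], 0.74), ([0.256, 0.241, 0.027], 0.72)]
weight_center [([0.422, -0.212, 0.02], 0.71), ([0.436, 0.001, 0.043], 0.36)]
books [([0.603, 0.147, -0.0], 0.82), ([0.581, -0.184, -0.001], 0.42)]
coaster_mid []
coaster_left [([0.569, -0.077, 0.002], 0.89)]
coaster_right [([0.588, -0.3, -0.003], 0.92)]
plant [([0.739, 0.013, -0.001], 0.82), ([0.58, -0.185, -0.001], 0.49)]
1.1
```

View pics/top0.png

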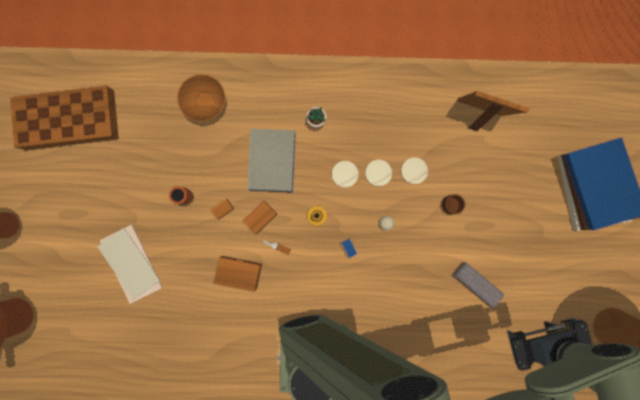

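View pics/scene0.png

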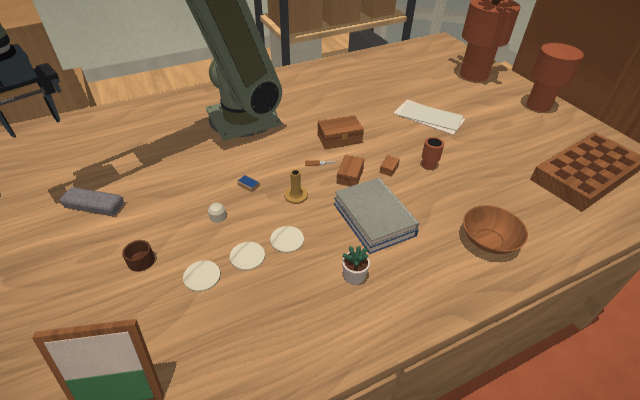

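Top view: three coasters at (345,174), (379,172) and (414,170), books at (272,160) to their left, plant at (316,118). The vase is at (180,196), the candlestick at (317,215), the pot at (452,204) and the paperweight at (387,223).

Possible mix-ups:
- **Keepsake box:** small (222,209), middle (260,217) and large (238,273). I choose the middle one.
- **Vase:** the big pots at (5,223) and (15,315) are too large.
- **Pot:** the bowl at (202,100) is not it.

Next I measure sizes and check the choice in a close crop.

```bash
cat > h.py <<'E'
from station import r,effector,vision,order,find_in,tip_of,status
import cv2,numpy as np
def cloud(c="top",d=None,p=None):
    if d is None: p,d=vision.read_camera(c)
    k=vision.calibration(c); v,u=np.mgrid[:d.shape[0],:d.shape[1]]
    X=np.stack([(u-k["cx"])/k["fx"]*d,(v-k["cy"])/k["fy"]*d,d],-1)
    return p,(X-np.array(k["t"]))@np.array(k["R"])
def blob(W,xy,zlo,zhi,rad=.07,mask=None):
    m=(np.hypot(W[...,0]-xy[0],W[...,1]-xy[1])<rad)&(W[...,2]>zlo)&(W[...,2]<zhi)
    if mask is not None: m&=mask
    n,l,s,_=cv2.connectedComponentsWithStats(m.astype(np.uint8),connectivity=4)
    if n<2: return None
    m=l==1+s[1:,4].argmax()
    P=W[m]; q=P[:,:2].astype(np.float32)
    c,R=cv2.minEnclosingCircle(q); (rc,(w,h),a)=cv2.minAreaRect(q*1000)
    if w<h: w,h,a=h,w,a+90
    return dict(n=len(P),mean=q.mean(0).round(4).tolist(),circ=np.round([*c,2*R],4).tolist(),rect=np.round([rc[0],rc[1],w,h,a],1).tolist(),z=np.round(np.percentile(P[:,2],[5,50,95]),4).tolist())
E
python3 - <<'E'
from h import *
p=cv2.imread("pics/top0.png")[:,:,::-1]; d=np.load("pics/top0.npy"); _,W=cloud("top",d,p)
T={"vase":((.485,.417),.075,.1),"candle":((.438,.001),.075,.1),"candlefoot":((.438,.001),.005,.1),"pot":((.486,-.416),.034,.06),"weight":((.421,-.212),.008,.06),
"kbig":((.256,.24),.02,.1,.08),"kmid":((.43,.18),.025,.06,.065),"ksmall":((.45,.30),.012,.06,.06),"books":((.605,.146),.038,.06,.14),"plant":((.738,.012),.01,.12)}
for n,a in T.items(): print(n,blob(W,*a))
wh=(p.min(-1)>165)
for n,xy in dict(L=(.57,-.08),M=(.578,-.187),R=(.588,-.302)).items(): print(n,blob(W,xy,-.01,.02,.055,wh))
cv2.imwrite("pics/crop0.png",cv2.resize(p[180:300,190:410,::-1],None,fx=3.5,fy=3.5,interpolation=cv2.INTER_CUBIC))
E
```

```text
vase {'n': 266, 'mean': [0.48350000381469727, 0.4156999886035919], 'circ': [0.4832, 0.4167, 0.054], 'rect': [482.9, 416.7, 53.3, 50.7, 92.7], 'z': [0.0796, 0.0844, 0.0884]}
candle {'n': 61, 'mean': [0.43529999256134033, 0.004100000020116568], 'circ': [0.4349, 0.0041, 0.0256], 'rect': [435.8, 4.4, 23.0, 22.9, 136.5], 'z': [0.0808, 0.0842, 0.0872]}
candlefoot {'n': 286, 'mean': [0.4345000088214874, 0.0038999998942017555], 'circ': [0.4331, 0.0052, 0.066], 'rect': [434.7, 3.6, 62.2, 60.3, 20.1], 'z': [0.0058, 0.0098, 0.086]}
pot {'n': 119, 'mean': [0.482699990272522, -0.415800005197525], 'circ': [0.4824, -0.4168, 0.0628], 'rect': [482.0, -416.3, 61.5, 58.2, 91.2], 'z': [0.0352, 0.0401, 0.0447]}
weight {'n': 165, 'mean': [0.41819998621940613, -0.20919999480247498], 'circ': [0.4188, -0.2113, 0.0439], 'rect': [417.7, -211.3, 43.1, 40.4, 91.7], 'z': [0.0219, 0.0348, 0.0403]}
kbig {'n': 1236, 'mean': [0.25429999828338623, 0.2370000034570694], 'circ': [0.2544, 0.2387, 0.1488], 'rect': [253.6, 239.1, 128.7, 83.6, 81.1], 'z': [0.0437, 0.0549, 0.0592]}
kmid {'n': 574, 'mean': [0.4255000054836273,
[... 480 characters left out ...]
4]}
plant {'n': 321, 'mean': [0.7328000068664551, 0.014499999582767487], 'circ': [0.7365, 0.015, 0.0613], 'rect': [736.3, 15.3, 58.2, 57.3, 91.6], 'z': [0.0505, 0.059, 0.0853]}
L {'n': 329, 'mean': [0.5752999782562256, -0.0771000012755394], 'circ': [0.5707, -0.0806, 0.0726], 'rect': [576.2, -74.8, 71.5, 55.8, 136.7], 'z': [-0.0003, 0.0042, 0.0088]}
M {'n': 323, 'mean': [0.5821999907493591, -0.1818999946117401], 'circ': [0.5782, -0.1859, 0.0724], 'rect': [583.1, -180.5, 71.0, 54.2, 132.7], 'z': [-0.0007, 0.0041, 0.0085]}
R {'n': 221, 'mean': [0.5885000228881836, -0.28949999809265137], 'circ': [0.5885, -0.2931, 0.0663], 'rect': [591.9, -290.6, 59.7, 50.7, 118.2], 'z': [-0.0007, 0.004, 0.0081]}
```

View pics/crop0.png

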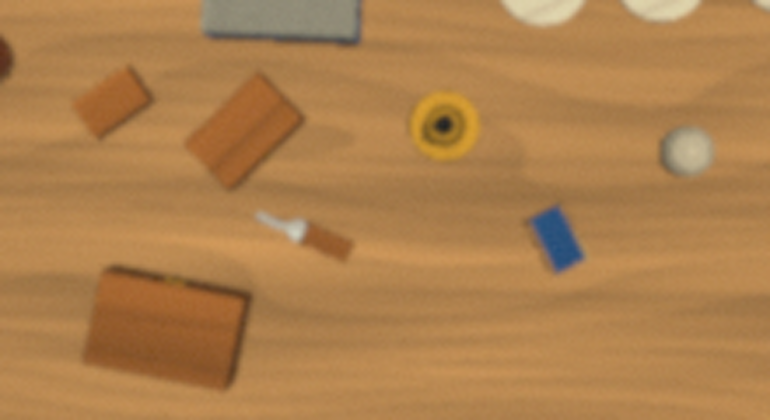

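The crop confirms the middle box: at crop (245,130) it measures 88×59×39 mm, against 59×39 for the small one and 129×84 for the large. The fork at crop (290,230) stays clear of the fingers. Now I refine the coasters and place the vase.

```bash
cat >> h.py <<'E'
def rot(a):  # tool down, closing direction (tool y) at world angle a
    y=np.array([np.cos(a),np.sin(a),0]); z=np.array([0,0,-1.]); return np.stack([np.cross(y,z),y,z],1)
def best(pos,a):
    q0=np.array(status.current_joint_positions()); o=[]
    for b in (a,a+np.pi):
        q=r.solve_ik(pos,rot(b))
        if q is not None: o.append((np.abs(np.array(q)-q0).max() + 0.3*abs(q[5]),b))
    return min(o)[1]
def move(pick,ap,place,al,h,z0,opn,rel,force,up=.19):
    """h: TCP height above the thing's underside; z0: height of the support"""
    effector.move_gripper(opn)
    a=best([*pick,up],ap); r.reach([*pick,up],rot(a))
    r.servo_line([*pick,h],.2); effector.move_gripper(0.0,force)
    print("grip",status.current_gripper_width(),status.current_gripper_force())
    r.servo_line([*pick,up],.2)
    b=best([*place,up],al) if al!=ap else a
    if al!=ap: b=a+(al-ap+np.pi/2)%np.pi-np.pi/2
    r.reach([*place,up],rot(b))
    print("held",status.current_gripper_width(),np.round(status.current_wrist_force(),1))
    r.servo_line([*place,z0+h+.02],.2); r.servo_line([*place,z0+h+.001],.04)
    r.dwell(.2); print("down",np.round(status.current_wrist_force(),1),np.round(status.current_position(),4))
    effector.move_gripper(rel); r.dwell(.2); r.servo_line([*place,max(up,z0+.15)],.2)
    print("t",status.current_clock())
E
python3 - <<'E'
from h import *
import json
p=cv2.imread("pics/top0.png"); d=np.load("pics/top0.npy"); _,W=cloud("top",d,p)
hsv=cv2.cvtColor(p,cv2.COLOR_BGR2HSV); wh=(hsv[...,1]<75)&(hsv[...,2]>110)
C={}
for n,xy in dict(L=(.57,-.08),M=(.578,-.187),R=(.588,-.302)).items():
    b=blob(W,xy,-.01,.02,.055,wh); print(n,b); C[n]=b["rect"][0]/1e3,b["rect"][1]/1e3
print({k:(np.hypot(*(np.subtract(C["M"],C[k])))) for k in "LR"})
json.dump(C,open("c.json","w"))
E
```

```text
L {'n': 509, 'mean': [0.5705000162124634, -0.08079999685287476], 'circ': [0.572, -0.0807, 0.0823], 'rect': [569.7, -80.8, 79.3, 76.3, 92.3], 'z': [-0.0004, 0.0041, 0.0086]}
M {'n': 506, 'mean': [0.5771999955177307, -0.18619999289512634], 'circ': [0.5773, -0.186, 0.0816], 'rect': [577.4, -186.2, 79.6, 77.0, 2.9], 'z': [-0.0005, 0.0042, 0.0086]}
R {'n': 506, 'mean': [0.5873000025749207, -0.29919999837875366], 'circ': [0.5871, -0.2988, 0.0812], 'rect': [588.6, -298.1, 78.9, 76.9, 93.0], 'z': [-0.0007, 0.0039, 0.0082]}
{'L': np.float64(0.10568088758143544), 'R': np.float64(0.11245910367773705)}
```

Run:
```python
from h import *
move((.4833,.4162),0,(.5773,-.1862),0,.038,.005,.08,.08,25)
p,W=cloud("top"); cv2.imwrite("pics/v1.png",cv2.resize(p[100:260,230:480,::-1],None,fx=3,fy=3))
print(blob(W,(.577,-.186),.075,.12))
```

```text
grip 0.05348138900052157 24.970886637456715
held 0.05344834683322427 [-0.6 -0.3 -1.3]
down [ 0.4 -0.4 -1. ] [ 0.5774 -0.1862  0.0439]
t 12.8833
{'n': 2, 'mean': [0.5823000073432922, -0.1597999930381775], 'circ': [0.5823, -0.1598, 0.0037], 'rect': [582.3, -159.8, 3.5, 0.0, 173.1], 'z': [0.0854, 0.0873, 0.0891]}
```

View pics/v1.png

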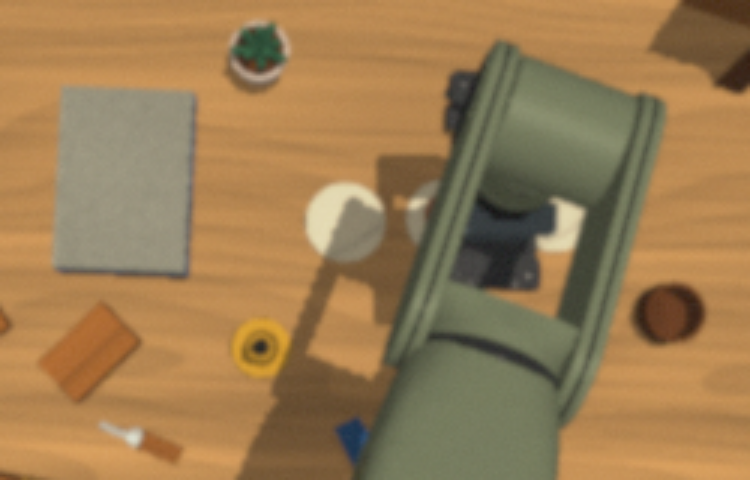

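The arm hides the vase (crop about (490,220)); the rest is undisturbed. Next is the candlestick, and I'll check both once the arm is over the pot.

Run:
```python
from h import *
move((.4350,.0042),0,(.5710,-.0807),0,.042,.005,.06,.06,30)
a=best([.4825,-.4165,.19],0); r.reach([.4825,-.4165,.19],rot(a))
p,W=cloud("top"); cv2.imwrite("pics/v2.png",cv2.resize(p[100:260,230:480,::-1],None,fx=3,fy=3))
print(blob(W,(.577,-.186),.075,.12,.05)); print(blob(W,(.571,-.081),.075,.12,.05)); print(blob(W,(.482,-.416),.034,.06))
```

```text
grip 0.025633294526219052 29.992113411426544
held 0.025496942541175585 [-0.6  0.3 -2.7]
down [-0.3 -1.1 -1.7] [ 0.5711 -0.0807  0.048 ]
t 20.8167
{'n': 266, 'mean': [0.5746999979019165, -0.18469999730587006], 'circ': [0.5757, -0.185, 0.0548], 'rect': [575.9, -184.8, 53.8, 51.1, 3.8], 'z': [0.0839, 0.0891, 0.0936]}
{'n': 64, 'mean': [0.5683000087738037, -0.08049999922513962], 'circ': [0.5689, -0.0808, 0.0263], 'rect': [568.9, -81.1, 25.5, 23.4, 135.9], 'z': [0.0845, 0.0886, 0.0933]}
{'n': 115, 'mean': [0.4821000099182129, -0.414900004863739], 'circ': [0.482, -0.4162, 0.0644], 'rect': [482.0, -416.0, 60.8, 58.2, 91.2], 'z': [0.0354, 0.0404, 0.0449]}
```

View pics/v2.png

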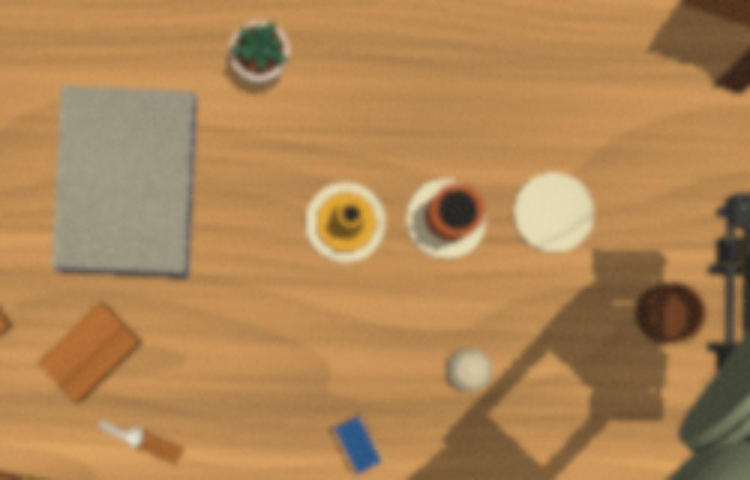

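The candlestick at (345,220) and the vase at (450,215) stand centred on their coasters (within about 2 mm). Next: pot, then box.

Run:
```python
from h import *
move((.4822,-.4164),0,(.587,-.2988),0,.008,.005,.085,.085,20)
move((.4251,.1791),np.radians(46.8),(.6026,.1505),np.radians(89.1),.006,.048,.082,.08,30,.2)
a=best([.4184,-.2113,.22],0); r.reach([.4184,-.2113,.22],rot(a))
p,W=cloud("top"); cv2.imwrite("pics/v3.png",cv2.resize(p[100:260,230:480,::-1],None,fx=3,fy=3))
print(blob(W,(.577,-.186),.075,.12,.05)); print(blob(W,(.571,-.081),.075,.12,.05)); print(blob(W,(.587,-.299),.034,.06,.05))
print(blob(W,(.6026,.1505),.075,.12,.1));print(blob(W,(.6026,.1505),.038,.06,.14));print(blob(W,(.418,-.211),.008,.06,.04))
```

```text
grip 0.06250233421213779 20.000604651868343
held 0.06314782837262946 [-0.9  0.8 -0.8]
down [-2.2  2.   2. ] [ 0.5866 -0.2986  0.014 ]
t 29.8
grip 0.057984759000382954 29.995436668395996
held 0.05794499287932816 [-0.5  0.3 -1.2]
down [ 0.2  0.9 -1.3] [0.6026 0.1505 0.0549]
t 38.7083
{'n': 262, 'mean': [0.5745000243186951, -0.18479999899864197], 'circ': [0.5757, -0.1853, 0.0546], 'rect': [574.3, -184.9, 51.8, 50.6, 90.9], 'z': [0.0838, 0.0892, 0.0938]}
{'n': 65, 'mean': [0.5680999755859375, -0.08030000329017639], 'circ': [0.5689, -0.0805, 0.0263], 'rect': [568.0, -80.8, 25.0, 23.8, 121.4], 'z': [0.0844, 0.0891, 0.0923]}
{'n': 122, 'mean': [0.5839999914169312, -0.29789999127388], 'circ': [0.5842, -0.2981, 0.0629], 'rect': [583.9, -297.5, 61.4, 59.0, 1.3], 'z': [0.0349, 0.0451, 0.0492]}
{'n': 606, 'mean': [0.6017000079154968, 0.15119999647140503], 'circ': [0.6023, 0.1522, 0.1049], 'rect': [602.2, 151.7, 89.8, 58.7, 179.7], 'z': [0.0824, 0.0868, 0.0908]}
{'n': 2025, 'mean': [0.6010000109672546, 0.14900000393390656], 'circ': [0.6023, 0.1515, 0.2271], 'rect': [602.9, 151.0, 187.1, 135.7, 179.1], 'z': [0.0428, 0.047, 0.0514]}
{'n': 133, 'mean': [0.4185999929904938, -0.2054000049829483], 'circ': [0.4186, -0.2103, 0.0431], 'rect': [417.6, -204.6, 40.6, 29.9, 0.7], 'z': [0.0184, 0.0347, 0.0412]}
```

View pics/v3.png

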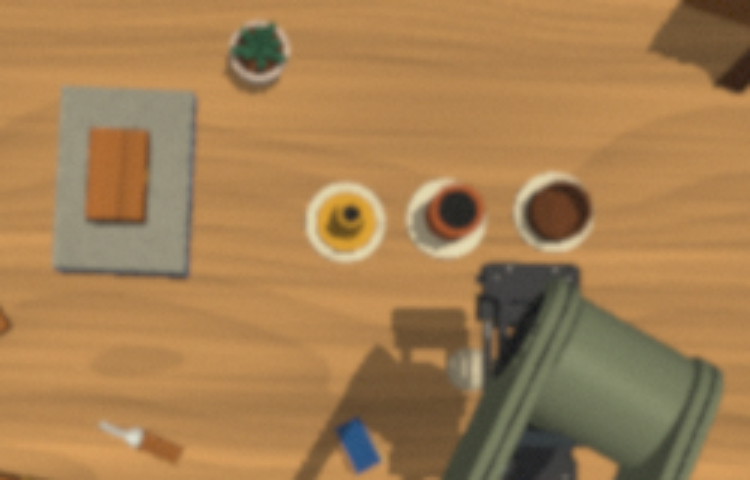

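The box lies centred and aligned on the books at (117,175), and the pot is centred at (555,210). Last is the paperweight.

Run:
```python
from h import *
move((.4184,-.2113),0,(.6024,.1512),0,.003,.088,.07,.07,25,.22)
r.reach([.40,-.30,.25],rot(best([.40,-.30,.25],0)))
p,W=cloud("top"); s,_=vision.read_camera("scene")
a=cv2.resize(p[100:230,230:450],None,fx=3,fy=3);b=cv2.resize(s[130:300,130:430],(660,374))
cv2.imwrite("pics/v4.png",cv2.resize(np.vstack([a,b]),None,fx=.78,fy=.78)[:,:,::-1])
print(blob(W,(.602,.151),.095,.15,.06)); print(blob(W,(.602,.151),.078,.094,.1)); print(blob(W,(.587,-.299),.034,.06,.05)); print(blob(W,(.738,.012),.01,.12))
```

```text
grip 0.042849041133162576 25.00763048636145Traceback (most recent call last):
  File "<stdin>", line 2, in <module>
  File "h.py", line 35, in move
    r.reach([*place,up],rot(b))
    ~~~~~~~^^^^^^^^^^^^^^^^^^^^
station.IKError: the arm cannot take that pose within its joint ranges
```

The half-turn chosen for the pick is out of joint range at the placing pose. The weight is held, so I continue with a feasible yaw.

Run:
```python
from h import *
print(status.current_gripper_width(),status.current_position())
P=(.6024,.1512);z=.088+.003
r.reach([*P,.22],rot(best([*P,.22],0)))
print("held",status.current_gripper_width(),np.round(status.current_joint_positions(),2))
r.servo_line([*P,z+.02],.2); r.servo_line([*P,z+.001],.04); r.dwell(.2)
print("down",np.round(status.current_wrist_force(),1),np.round(status.current_position(),4))
effector.move_gripper(.07); r.dwell(.2); r.servo_line([*P,.24],.2)
r.reach([.40,-.30,.25],rot(best([.40,-.30,.25],0)))
p,W=cloud("top"); s,_=vision.read_camera("scene")
a=cv2.resize(p[100:230,230:450],None,fx=3,fy=3);b=cv2.resize(s[130:300,130:430],(660,374))
cv2.imwrite("pics/v4.png",cv2.resize(np.vstack([a,b]),None,fx=.78,fy=.78)[:,:,::-1])
print(blob(W,(.602,.151),.095,.15,.06)); print(blob(W,(.602,.151),.078,.15,.1)); print(blob(W,(.587,-.299),.034,.06,.05)); print(blob(W,(.738,.012),.01,.12)); print(status.current_clock())
```

```text
0.04311423923299289 [ 0.41751017 -0.21084356  0.21871652]
held 0.04314331370683637 [ 0.23  0.39  1.44 -0.    1.31  0.23]
down [-0.4  0.7 -1.4] [0.6024 0.1512 0.0919]
{'n': 191, 'mean': [0.5979999899864197, 0.14920000731945038], 'circ': [0.5998, 0.1509, 0.044], 'rect': [599.2, 150.9, 42.5, 41.9, 118.8], 'z': [0.1067, 0.1214, 0.1286]}
{'n': 607, 'mean': [0.6003000140190125, 0.14980000257492065], 'circ': [0.6023, 0.151, 0.1038], 'rect': [601.9, 151.9, 89.7, 59.7, 0.2], 'z': [0.0828, 0.0886, 0.1264]}
{'n': 119, 'mean': [0.5849000215530396, -0.29809999465942383], 'circ': [0.5845, -0.2979, 0.0623], 'rect': [584.0, -297.4, 59.4, 59.2, 128.5], 'z': [0.0354, 0.0449, 0.0497]}
{'n': 323, 'mean': [0.7329000234603882, 0.014600000344216824], 'circ': [0.7368, 0.0143, 0.0619], 'rect': [735.9, 15.6, 60.1, 57.6, 63.7], 'z': [0.0498, 0.0592, 0.0867]}
50.5
```

View pics/v4.png

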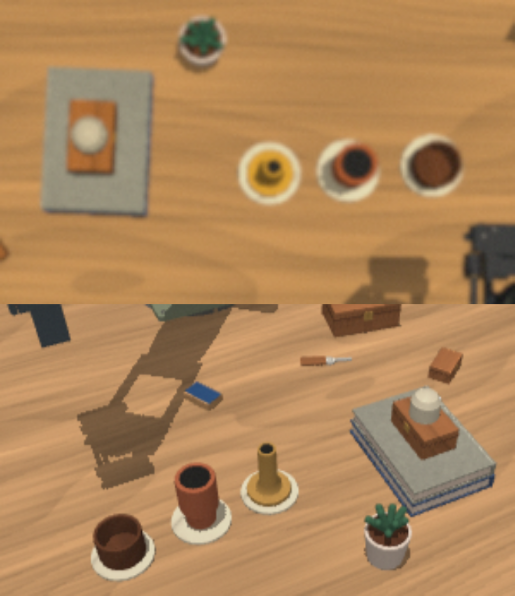

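The lower half shows everything upright and centred: pot (120,540), vase (197,495), candlestick (267,475), and the paperweight on the box on the books (425,405). The plant has not moved. I'm handing in.

```bash
python3 -c "
from station import order
print(order.close_job())"
```

```text
the job is handed in; nothing more can be done
None
```

I handed in the job at about 50 s of the 136 s: vase, candlestick and pot stand on their coasters and the paperweight is on the box on the books, each within about 3 mm of centre by the last camera checks, with the plant unmoved.

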